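Clear the cartons and hold the sprung drawer open at the mark

ROBOT

A 7-joint arm with a two-finger parallel gripper is mounted at the origin on the work surface. World frame = base frame: x ahead of the robot, y to its left, z up, the work surface at z = 0. Lengths are in m, angles in rad, forces in N, time in s.
With the tool pointing down it reaches from about 0.4 to 0.875 m from the base axis. Payload 6.5 kg.
Tool frame: the origin (TCP) lies at the very end of the fingers, on their centre line; the grasp point (between the pads) lies 19 mm behind it; z points along the fingers, y is the line along which they close (so a half turn about z gives the same grasp; the last joint's range is limited). The gripper opens to 88 mm and grips with 3 to 60 N. Pads are 18 mm wide; open, the fingers measure 123 mm over their backs; the gripper's body (75 mm by 187 mm) begins 45 mm behind the grasp point.
Start: joints at [-1.297, 0.536, -0.004, 1.538, 0.003, 1.067, -0.071], TCP at [0.217, 0.613, 0.207] pointing down, gripper open.
Joint ranges: [-2.7, 2.7], [-0.37, 2.16], [-1.27, 1.26], [0.24, 2.4], [-1.31, 4.45], [0.19, 1.91], [-2.76, 2.76]. Speed limits (rad/s): [2.39, 2.39, 3.14, 3.14, 3.14, 3.14, 3.14].

INTERFACE

Orientations are given as [roll, pitch, yaw] about the fixed x, y, z axes, in that order (R = Rz(yaw) Ry(pitch) Rx(roll)).
In Python, from cell import arm gives the robot as it stands.
- The arm moves only by the shell command python3 -m jog 'ROWS' [OPENING]. ROWS is JSON, a list of rows, each a list of 6 numbers: the shift along the world's x, y, z normalised to -1 to 1, where 1 is 0.04 m, then the turn, a rotation vector about the world's x, y, z normalised to -1 to 1, where 1 is 5 degrees. A call has 1 to 10 rows; each row shifts and turns the commanded pose from where the row before left it; what a row does not reach is not made up. A row lasts 1/8 s, in which the tool goes at most 62.5 mm and 10.7 degrees, less where a joint would pass 70% of its speed; a pose out of reach is approached as far as the arm can. A call with a number of a shift or a turn outside -1 to 1 is refused whole. A call with a gripper value outside its range is refused whole. OPENING is the closure, from -1 (fully open) to 1 (shut), set as the call begins (- or left out, the last holds). The fingers move at their own pace and stop on an object; the grip force is fixed at half the most. Time passes only in rows, so rows that do not move let the fingers close. It gives the time, the measured TCP pose, the force, the opening and the grip force at its end, in the units of the state.
- arm.observe(): the state, without advancing time (a new reading comes with each control period).
- arm.get_image(name): name is "side" or "top" or "wrist"; returns a dict with "img" (420x560x3 uint8, blue, green, red), "range_z" (420x560 float32, m along the optical axis (not along the pixel's ray), 0 where there is no reading), "intrinsics" (3x3 intrinsics, pixels), "origin" and "attitude" of the camera in the world. Camera axes: x right, y down, z forward; pixel columns grow to the right and rows downward; lengths in m; the calibration is good to about 2 mm. A picture is of the moment at which its call begins.
- arm.job_done(): hands the job in; it is judged then, once.
The state is a dict: "time_s": time; "joints": joint angles; "joint_velocities": joint speeds; "tau": joint torques, N m; "tcp_pos": TCP position; "tcp_rot": TCP orientation; "contact_force": force on the tool from outside, world axes, zero at the start; "ft_torque": the same for the moment, N m; "grip_width": finger opening in m; "grip_force": force on a finger pad.
Only numpy, scipy, OpenCV 4.12 (cv2) and the standard library are available. Lean on these libraries where they do the work, as an engineer would, in place of code of your own. Each camera call takes 0.05 s, during which the arm holds its last target. There are 200 camera calls.

TASK

Two closed cartons stand in the way of the clear organiser's sprung drawer: stack them squarely on the carton standing apart at the side, the tall one first and the flat one on top, leaving that carton and everything else on the worktop where it is. Then pull the drawer out by its handle until its front stands over the dark strip across its path, and keep it there against its spring: finish while still holding it.

Things in the scene. Friction and masses are not known exactly. Their poses are not given: they have to be found in the camera images.
- base_carton: the carton at the side on which the column is built: closed cardboard box 56 (its x) x 90 (its y) x 50 high, about 450 g, loose. Origin at the centre of its underside; z up. It stands to the left or to the right of the organiser, at any slight yaw.
- tall_carton: the taller of the two cartons in front of the drawer: closed cardboard box 56 (its x) x 90 (its y) x 50 high, about 150 to 310 g. Origin at the centre of its underside; z up. It may stand left or right of the drawer handle.
- flat_carton: the flatter of the two cartons in front of the drawer: closed cardboard box 56 (its x) x 90 (its y) x 30 high, about 100 to 210 g. Origin at the centre of its underside; z up. It may stand left or right of the drawer handle.
- organiser: the clear plastic organiser with grey edges, fixed to the worktop: 200 deep (its x), 180 wide (its y), 100 high. Origin at the centre of its underside; its -x points out of the drawer opening, roughly to the robot.
- drawer: the organiser's clear drawer with grey-edged front 178 wide, from 8 to 94 above the worktop. Slides straight out along the organiser's -x, up to 125; a spring pulls it shut: about 4 N when shut, rising 0.5 N per 10 mm (9 N at 100 out). Let go, it closes. Origin as the organiser's origin when shut; axes as the organiser's.
- drawer_face (a point): point on the outer face of the drawer's front panel, mid-width, 51 above the worktop (105 along -x from the drawer's origin); moves with the drawer
- drawer_handle (a point): middle of the drawer handle's round end: an upright grey post 18 in diameter and 36 tall (56 to 92 above the worktop), standing 50 out from the drawer's face on a 8-thick upright web running back to the face; can be pinched from above with the fingers closing along the organiser's y. The point is 74 above the worktop.
- mark_strip: the mark: a flat dark metal strip on the worktop, 14 wide (its x) and 320 long (its y), 1 thick, lying across the drawer's path parallel to the drawer's front, 75 to 100 out from the shut drawer's face. Origin at its middle, its x along the organiser's x.
- scourer_dish: bystander, to be left alone: a shallow stainless steel dish, 116 across, 28 high, with a round steel scourer in it reaching 48 up. Origin at the centre of its underside.
- plunger_cup: bystander, to be left alone: a black bell-shaped plunger cup, 116 across, 95 high. Origin at the centre of its underside.
- spray_bottle: bystander, to be left alone: a closed red spray bottle with a trigger, 80 across, 205 high. Origin at the centre of its underside.
- dustpan: bystander, to be left alone: a yellow dustpan lying flat, 200 x 220, up to 52 high, its handle sticking out 130 beyond its back edge along its own -x. Origin near the middle of its underside.
- polish_tin: bystander, to be left alone: a small aluminium tin, 52 across, 60 high, beside the organiser. Origin at the centre of its underside.
- tablet_jar: bystander, to be left alone: a white plastic jar, 52 across, 85 high, beside the organiser. Origin at the centre of its underside.
- scrub_brush: bystander, to be left alone: a flat brush with a wooden handle, lying flat, under 300 long. Origin near the middle of its underside.
- sink_plug: bystander, to be left alone: a black sink plug, 46 across, 28 high, on the robot side of the two cartons. Origin at the centre of its underside.
There are look-alikes about, which are no part of the job. What is shaped like the tall_carton but red or turquoise is not meant. What is shaped like the base_carton but red or turquoise is not meant.

How it is judged:
On the way, in this order (a step that is already met when the one before it is completed fails the run):
1. the tall carton sits squarely on the side carton and is let go (x of tall_carton in the frame of base_carton between -0.012 and 0.012 m and y of tall_carton in the frame of base_carton between -0.012 and 0.012 m and z of tall_carton in the frame of base_carton between 0.045 and 0.055 m and angle between the x axis of tall_carton and the x axis of base_carton, either way round below 0.14 rad and angle between tall_carton's own z axis and vertical below 0.1 rad and linear speed of tall_carton below 0.03 m/s and contact force between tall_carton and the fingers below 0.3 N), for 0.2 s.
2. the flat carton sits squarely on the tall one and is let go (all of step 1 and x of flat_carton in the frame of tall_carton between -0.012 and 0.012 m and y of flat_carton in the frame of tall_carton between -0.012 and 0.012 m and z of flat_carton in the frame of tall_carton between 0.045 and 0.055 m and angle between the x axis of flat_carton and the x axis of tall_carton, either way round below 0.14 rad and angle between flat_carton's own z axis and vertical below 0.1 rad and linear speed of flat_carton below 0.03 m/s and contact force between flat_carton and the fingers below 0.3 N), for 0.2 s.
3. the drawer's front is over the strip, held by the fingers (x of drawer_face in the frame of mark_strip between -0.007 and 0.007 m and contact force between drawer and the fingers above 3 N and contact force between drawer and tall_carton below 0.3 N and contact force between drawer and flat_carton below 0.3 N), for 0.2 s.
At the end, for the whole second after the job is handed in: Tall carton on the side carton and flat one on the tall one, each within 12 mm and 0.14 rad of square, level, still, untouched; the drawer's outer face within 7 mm of the strip's centre line, held there by the fingers (over 3 N) through the last second (all of step 2 and all of step 3); the arm keeps its last pose, push and grip.
It fails at once if a bystander is shifted by over 30 mm or knocked over (distance of any of scourer_dish, plunger_cup, spray_bottle, dustpan, polish_tin, tablet_jar, scrub_brush, sink_plug from where it was at the start of the episode above 0.03 m or angle between any of spray_bottle, plunger_cup, polish_tin, tablet_jar's own z axis and vertical above 0.5 rad).
It fails at once if the side carton is shifted by over 30 mm (distance of base_carton from where it was at the start of the episode above 0.03 m).
It also fails if it takes over 64 s, if anything falls off the work surface, if the arm or the gripper's body presses on something with over 40 N, if the wrist force passes 120 N, or if a joint passes its speed limit or range.

## Working session

There is one attempt and no reset: what is moved stays moved. The work goes in short steps, Python scripts to look and compute and a shell command to move; the robot and the scene stay as the last step left them, time stands still between calls to the robot, and variables do not carry over. Pictures are saved under pics/ and viewed, at most 10 in all, crops included, and the job is handed in when it is done.

```bash
mkdir -p pics; python3 - <<'E'
from cell import arm
import cv2,numpy as np
for n in("top","side"):
    d=arm.get_image(n);cv2.imwrite(f"pics/{n}0.png",d["img"]);np.savez(f"{n}0.npz",**d)
    print(n,d["intrinsics"].tolist(),d["origin"],np.array(d["attitude"]).tolist())
print(arm.observe()["time_s"],arm.observe()["tcp_rot"])
E
```

```text
top [[507.72503430812725, 0.0, 279.8673011600721], [0.0, 507.72503430812725, 206.72765720013888], [0.0, 0.0, 1.0]] [3.64232636e-01 8.16853648e-04 1.60049954e+00] [-3.0248749349840907, -0.002756065709242028, -1.5600438144363096]
side [[390.358545513111, 0.0, 275.5186483563592], [0.0, 390.358545513111, 210.94660988792154], [0.0, 0.0, 1.0]] [ 0.49936679 -0.8646284   0.94000895] [-2.3397580271884753, -0.014159295895525004, -0.04225033135399259]
0.1 [-3.14006691e+00  1.13941980e-04  2.80182752e+00]
```

View pics/top0.png

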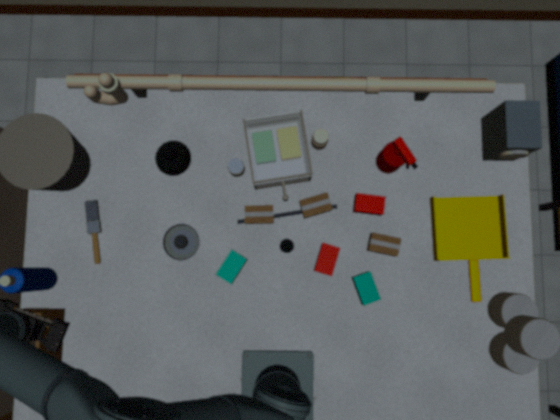

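View pics/side0.png

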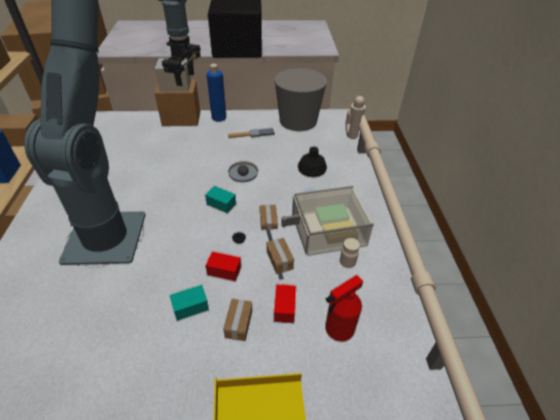

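Top view: the brown taped cartons are at (259,214), (316,205) and (384,244). Look-alikes are red at (369,204) and (327,259), and turquoise at (232,267) and (366,288). The two beside the handle (285,190) are the tall and flat cartons, and (384,244) standing apart on the right is the base. Next I'll measure and check with a crop.

```bash
cat > h.py <<'E'
import numpy as np,cv2
from scipy.spatial.transform import Rotation as Ro
def pts(d):
    K=d["intrinsics"];z=d["range_z"].astype(float);v,u=np.indices(z.shape)
    c=np.stack([(u-K[0,2])/K[0,0]*z,(v-K[1,2])/K[1,1]*z,z],-1)
    return c@Ro.from_euler("xyz",d["attitude"]).as_matrix().T+d["origin"]
def plane(d,uv,h):
    K=d["intrinsics"];uv=np.atleast_2d(uv).astype(float)
    c=np.c_[(uv[:,0]-K[0,2])/K[0,0],(uv[:,1]-K[1,2])/K[1,1],np.ones(len(uv))]@Ro.from_euler("xyz",d["attitude"]).as_matrix().T
    return d["origin"]+c*((h-d["origin"][2])/c[:,2])[:,None]
E
python3 - <<'E'
from h import *
d=dict(np.load("top0.npz"));P=pts(d)
def rect(Q):
    (c,(w,h),a)=cv2.minAreaRect((Q[:,:2]*1000).astype(np.float32))
    if w>h: a+=90;w,h=h,w   # a = direction of short side
    return np.round(c,1),round(w,1),round(h,1),round((a+90)%180-90,1)
for n,(u,v) in dict(A=(259,214),B=(316,205),base=(384,244)).items():
    W=P[v-24:v+25,u-24:u+25].reshape(-1,3)
    hz=np.median(P[v-4:v+5,u-4:u+5,2]);S=W[(abs(W[:,2]-hz)<.006)]
    S=S[np.linalg.norm(S[:,:2]-P[v,u,:2],axis=1)<.065]
    print(n,"h",hz.round(4),rect(S),len(S),S[:,:2].mean(0).round(4))
# strip: dark pixels on table
g=d["img"].max(-1);m=np.zeros(g.shape,bool);m[195:230,232:345]=(g[195:230,232:345]<75)&(abs(P[195:230,232:345,2])<.012)
v,u=np.nonzero(m);Q=plane(d,np.c_[u,v],.001);print("strip",rect(Q),len(Q),np.percentile(g[195:230,232:345],[2,5,10,30,60]))
# organiser/drawer
W=P[100:205,235:320];
for lo,hi in((.085,.105),(.05,.098)):
    M=W[(W[...,2]>lo)&(W[...,2]<hi)];M=M[(M[:,1]<.13)&(M[:,1]>-.12)];print(lo,rect(M),len(M),M.min(0),M.max(0))
H=P[176:204,276:294];print((H[...,2]*1000).round().astype(int))
for k,r in dict(plug=(287,245),tin=(236,167),jar=(320,138),redR=(369,204),redM=(327,259)).items(): print(k,P[r[1],r[0]].round(3))
cv2.imwrite("pics/crop.png",cv2.resize(d["img"][95:300,200:420],None,fx=2.9,fy=2.9,interpolation=cv2.INTER_CUBIC))
s=np.load("side0.npz")
E
```

```text
A h 0.0309 (array([526.3,  65.5]), 56.0, 90.2, 2.4) 476 [0.5264 0.0669]
B h 0.0505 (array([ 555.7, -110.5]), 56.6, 90.9, 17.3) 503 [ 0.5551 -0.1097]
base h 0.0506 (array([ 436.4, -321.2]), 56.8, 91.3, -11.9) 495 [ 0.4363 -0.3217]
strip (array([530.2, -24.5]), 10.4, 314.6, 9.6) 128 [ 60.  75.  79.  97. 122.]
0.085 (array([698. , -15.2]), 226.8, 264.2, -81.1) 3820 [ 0.56480806 -0.11853349  0.08508395] [0.83719293 0.11317967 0.10499136]
0.05 (array([695.5,   5.4]), 248.6, 280.9, 89.9) 1562 [ 0.55489709 -0.11904462  0.05000364] [0.83588662 0.12967892 0.09799965]
[[ 103  102  101   96  100   97   97  100  104  101  105  100  105  101
   100   95  105  105]
 [  99   99   99   97  104  102  105   97  100   97  100  105  100  101
    91   87   94   99]
 [ 101  101  101  102  104  103   96  100   97   90   95   96  100   97
    96   91   94   88]
 [ 108  102   96   99   96   93   90   96   93   97   98   90   89   96
    93   89   88   76]
 [  97   96   93   93   98   97   92   94 1600   93   85   82   74   75
    71   68   68   61]
 [  90   92   89   90   86   89   89   90   77   75   63   6
[... 1560 characters left out ...]
3    1   -3   -1    4    1   83   91   86   93   88   94    3   -2
    -2  -11   -5   -2]
 [   0   -1    0    0   -6    6   -3   82   89   91   90   74    2   -2
    -2   -5    1    4]
 [  -9    3   -2   -1   -3   -4    0   62   76   74   68   -1   -1    4
     8   -3    5   -2]
 [   5   -2    4    2    0    6   -2    1   -2   -3    6    0   -1    0
     6   -2    0    3]
 [  -1    0    3   -9   -5   -2    4    0    3   -3    4 1600   -7   -3
     2    8    1    0]
 [  10    0   -6   -2   -2   -5    5    4   -6   -2   -4   -4    3   -1
     3   -7   -1    1]]
plug [ 0.43  -0.025  0.029]
tin [0.668 0.135 0.056]
jar [ 0.753 -0.121  0.09 ]
redR [ 0.557 -0.275  0.054]
redM [ 0.388 -0.147  0.046]
```

View pics/crop.png

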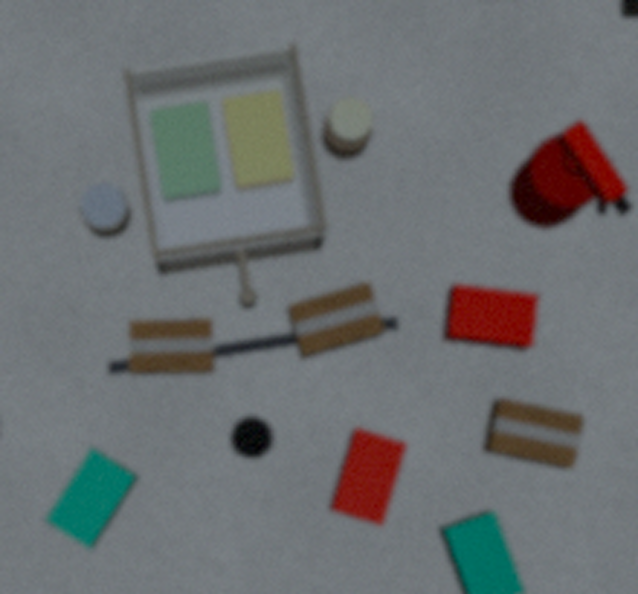

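The crop confirms it: the flat carton is left of the handle (h 31 mm), the tall one is right of it (h 50.5 mm), and the base stands alone at the right, brown with a tape band. Next is the handle and face geometry, because the gripper body could foul the organiser.

```bash
python3 - <<'E'
from h import *
d=dict(np.load("top0.npz"));P=pts(d)
a=np.radians(9.6);ex=np.array([np.cos(a),np.sin(a)]);ey=np.array([-ex[1],ex[0]]);s=np.array([.5302,-.0245])
H=P[196:200,281:289].reshape(-1,3);H=H[(H[:,2]>.08)&(H[:,2]<.11)];c=H[:,:2].mean(0)
print("handle",c,"org rel strip",(c-s)@ex,(c-s)@ey,len(H))
R=P[90:200,230:325].reshape(-1,3);R=R[(R[:,2]>.083)&(R[:,2]<.108)];q=np.c_[(R[:,:2]-s)@ex,(R[:,:2]-s)@ey]
for lo in(-.08,-.06,-.04,.03,.05,.07):
    k=q[(q[:,1]>lo)&(q[:,1]<lo+.02),0];print(lo,np.sort(k)[[0,2,5]].round(4))
print(np.percentile(q[(q[:,0]>.1)&(q[:,0]<.24),1],[1,3,50,97,99]))
for n,c in dict(flat=(.5263,.0655),tall=(.5557,-.1105)).items(): print(n,(np.array(c)-s)@ex,(np.array(c)-s)@ey)
# edge angle of the front's top row
f=[];
for y in np.arange(-.085,.085,.01):
    k=q[(abs(q[:,1]-y)<.006)&(q[:,0]>.05)];f.append((y,np.sort(k[:,0])[1])) if len(k)>3 and abs(y-((c-s)@ey))>0 else 0
f=np.array(f);print(f.round(4).tolist())
E
```

```text
handle [ 0.56963015 -0.01495714] org rel strip 0.04046942747134884 0.002833507702648534 21
-0.08 [0.0921 0.0925 0.0933]
-0.06 [0.0919 0.0927 0.0941]
-0.04 [0.0926 0.093  0.0946]
0.03 [0.092  0.0925 0.0942]
0.05 [0.0927 0.0929 0.0932]
0.07 [0.0918 0.0922 0.0927]
[-0.14090142 -0.12539005 -0.00231673  0.08700096  0.09086879]
flat 0.011163802659874218 0.08939004144853825
tall 0.010800786727713051 -0.08904826222932402
[[-0.085, 0.0929], [-0.075, 0.0926], [-0.065, 0.0923], [-0.055, 0.0932], [-0.045, 0.0922], [-0.035, 0.0937], [-0.025, 0.0927], [-0.015, 0.093], [-0.005, 0.0527], [0.005, 0.0502], [0.015, 0.0929], [0.025, 0.0933], [0.035, 0.092], [0.045, 0.0938], [0.055, 0.0929], [0.065, 0.0932], [0.075, 0.0923]]
```

```bash
python3 -m jog '[[0.42,-0.9,0,0,0,-0.53],[0.42,-0.9,0,0,0,-0.53],[0.42,-0.9,0,0,0,-0.53],[0.42,-0.9,0,0,0,-0.53],[0.42,-0.9,0,0,0,-0.53],[0.42,-0.9,0,0,0,-0.53],[0.42,-0.9,0,0,0,-0.53],[0.42,-0.9,0,0,0,-0.53],[0.42,-0.9,0,0,0,-0.53],[0.42,-0.9,0,0,0,-0.53]]' -1
python3 -m jog '[[0.42,-0.9,0,0,0,-0.53],[0.42,-0.9,0,0,0,-0.53],[0.42,-0.9,0,0,0,-0.53],[0.42,-0.9,0,0,0,-0.53],[0.42,-0.9,0,0,0,-0.53],[0.42,-0.9,0,0,0,-0.53],[0.42,-0.9,0,0,0,-0.53],[0.42,-0.9,0,0,0,-0.53],[0.42,-0.9,0,0,0,-0.53],[0,0,0,0,0,0]]'
```

```text
time_s: 1.35
tcp_pos: [0.3849, 0.2515, 0.2068]
tcp_rot: [-3.141, -0.0, 2.338]
contact_force: [1.2, -0.9, -0.7]
grip_width: 0.0882
grip_force: 0.0
time_s: 2.6
tcp_pos: [0.5361, -0.0745, 0.2068]
tcp_rot: [-3.141, 0.002, 1.918]
contact_force: [-0.2, -0.6, -0.0]
grip_width: 0.0882
grip_force: 0.0
```

```bash
python3 -m jog '[[0.49,-0.9,0,0,0,-0.52],[0,0,-0.6,0,0,0],[0,0,-0.6,0,0,0],[0,0,-0.6,0,0,0],[0,0,-0.6,0,0,0],[0,0,-0.5,0,0,0],[0,0,-0.3,0,0,0],[0,0,0,0,0,0]]'
python3 - <<'E'
from h import *;from cell import arm
d=arm.get_image("wrist");cv2.imwrite("pics/w1.png",d["img"])
E
```

```text
time_s: 3.6
tcp_pos: [0.5548, -0.1064, 0.0783]
tcp_rot: [-3.14, -0.001, 1.879]
contact_force: [-0.5, -0.7, 0.8]
grip_width: 0.088
grip_force: 0.0
```

View pics/w1.png

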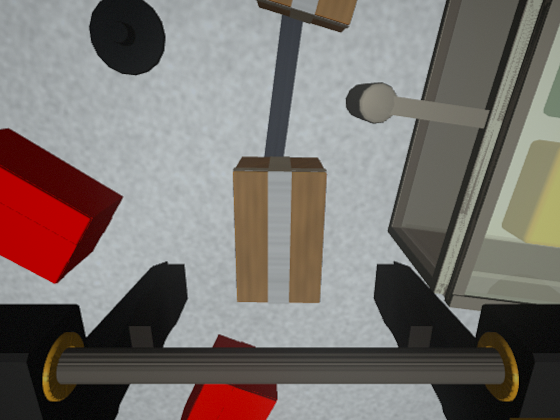

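The wrist view shows the tall carton at columns 233–325, centred between the fingers (280) and square to them. The organiser's front is at the upper right. I'll lower to a shallow grip so the body stays above the organiser.

```bash
python3 -m jog '[[0.02,-0.1,-0.4,0,0,0],[0,0,-0.35,0,0,0],[0,0,-0.2,0,0,0],[0,0,0,0,0,0]]'
python3 -m jog '[[0,0,0,0,0,0],[0,0,0,0,0,0],[0,0,0,0,0,0],[0,0,0,0,0,0],[0,0,0,0,0,0]]' 1
```

```text
time_s: 4.15
tcp_pos: [0.5556, -0.1111, 0.0401]
tcp_rot: [-3.14, -0.001, 1.878]
contact_force: [1.1, -0.8, 0.3]
grip_width: 0.088
grip_force: 0.0
time_s: 4.78
tcp_pos: [0.5563, -0.1111, 0.041]
tcp_rot: [3.142, 0.0, 1.878]
contact_force: [-0.0, 0.6, -0.7]
grip_width: 0.04
grip_force: 0.0
```

```bash
python3 - <<'E'
from h import *;from cell import arm
d=arm.get_image("wrist");cv2.imwrite("pics/w2.png",d["img"]);o=arm.observe();print(o["grip_width"],o["grip_force"])
P=pts(d)
for v in(180,200,220,240):print([P[v,u].round(3).tolist() for u in(260,280,300)])
E
```

```text
0.03626290473947484 0.0
[[0.534, -0.073, 0.048], [0.543, -0.07, 0.049], [0.552, -0.066, 0.05]]
[[0.537, -0.082, 0.049], [0.546, -0.079, 0.049], [0.556, -0.076, 0.048]]
[[0.54, -0.093, 0.049], [0.549, -0.09, 0.048], [0.559, -0.087, 0.048]]
[[0.543, -0.103, 0.049], [0.553, -0.1, 0.05], [0.563, -0.097, 0.049]]
```

View pics/w2.png

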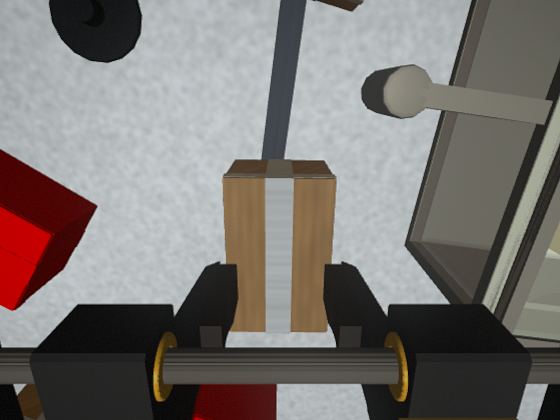

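The fingers closed to 36 mm above the carton (columns 225–335) without gripping it. I'll read the finger depth from the wrist view to see where the tips really end.

```bash
python3 - <<'E'
from h import *;from cell import arm
d=arm.get_image("wrist");P=pts(d);o=arm.observe();print(o["tcp_pos"],o["grip_width"],o["grip_force"],d["origin"])
a=o["tcp_rot"][2]-np.pi/2;t=np.array([np.cos(a),np.sin(a)])
for v in(262,268,276,290,310,330):
    print(v,[(u,round(float((P[v,u,:2]-o["tcp_pos"][:2])@t)*1000),round(float((P[v,u,:2]-o["tcp_pos"][:2])@np.array([-t[1],t[0]]))*1000),round(float(P[v,u,2])*1000)) for u in range(200,370,10)])
E
```

```text
[ 0.55625103 -0.11115008  0.04095626] 0.032336118980810666 0.0 [ 0.53053881 -0.02942683  0.21740067]
262 [(200, -55, -27, -1), (210, -48, -27, -2), (220, -27, 11, 73), (230, -26, -1, 49), (240, -21, -1, 49), (250, -16, -2, 47), (260, -11, -1, 49), (270, -5, -1, 48), (280, 0, -1, 49), (290, 5, -1, 49), (300, 11, -1, 49), (310, 16, -1, 48), (320, 21, -1, 48), (330, 27, -1, 48), (340, 27, 11, 72), (350, 48, -27, -2), (360, 55, -27, -2)]
268 [(200, -55, -31, -1), (210, -31, 12, 79), (220, -26, 11, 77), (230, -22, 10, 76), (240, -18, 10, 75), (250, -16, -5, 48), (260, -11, -4, 49), (270, -5, -4, 49), (280, 0, -5, 48), (290, 5, -4, 50), (300, 11, -4, 49), (310, 16, -4, 49), (320, 18, 8, 71), (330, 22, 10, 75), (340, 26, 12, 79), (350, 31, 12, 79), (360, 55, -32, -3)]
276 [(200, -56, -38, -2), (210, -29, 11, 85), (220, -25, 11, 85), (230, -21, 10, 83), (240, -18, 6, 76), (250, -16, -9, 49), (260, -11, -9, 49), (270, -5, -9, 49), (280, 0, -9, 49), (290, 5, -9, 49), (300, 11, -9, 49), (310, 16, -9, 49), (320, 18, 4, 73), (330, 22, 10, 82), (340, 26, 10, 83), (350, 30, 11, 85), (360, 55, -37, 
[... 334 characters left out ...]
 11, 96)]
310 [(200, -28, 11, 110), (210, -25, 10, 108), (220, -22, 9, 106), (230, -19, 5, 100), (240, -18, -8, 81), (250, -17, -30, 49), (260, -11, -31, 49), (270, -6, -30, 50), (280, 0, -30, 49), (290, 6, -31, 49), (300, 11, -31, 48), (310, 17, -30, 50), (320, 22, -30, 49), (330, 20, 4, 99), (340, 22, 10, 107), (350, 25, 10, 107), (360, 29, 11, 109)]
330 [(200, -26, 11, 121), (210, -24, 8, 116), (220, -20, 8, 116), (230, -19, -2, 103), (240, -23, -44, 49), (250, -17, -44, 48), (260, -11, -44, 49), (270, -6, -43, 49), (280, 0, -44, 49), (290, 6, -44, 49), (300, 11, -44, 49), (310, 17, -44, 49), (320, 23, -43, 50), (330, 20, -4, 100), (340, 20, 8, 117), (350, 24, 7, 115), (360, 26, 11, 121)]
```

```bash
python3 - <<'E'
from h import *;from cell import arm
d=arm.get_image("wrist");P=pts(d);o=arm.observe()
for (u,v) in((228,266),(333,266),(100,315),(100,400),(450,320),(450,390),(280,362),(165,340),(60,380),(30,410)):print(u,v,P[v,u].round(3))
s=arm.get_image("side");cv2.imwrite("pics/s2.png",cv2.resize(s["img"][190:340,180:380],None,fx=4,fy=4,interpolation=cv2.INTER_CUBIC))
print(arm.observe()["joints"],o["tcp_pos"])
E
```

```text
228 266 [ 0.531 -0.109  0.073]
333 266 [ 0.576 -0.094  0.074]
100 315 [ 0.505 -0.091  0.146]
100 400 [ 0.513 -0.1    0.16 ]
450 320 [ 0.584 -0.066  0.147]
450 390 [ 0.582 -0.075  0.16 ]
280 362 [ 0.548 -0.086  0.152]
165 340 [ 0.522 -0.086  0.154]
60 380 [ 0.504 -0.098  0.159]
30 410 [ 0.431 -0.277  0.034]
[-0.16116398  0.66043713  0.37504682  1.88329601 -0.37190641  0.66656224
  0.74462389] [ 0.5562293  -0.11115316  0.04091073]
```

View pics/s2.png

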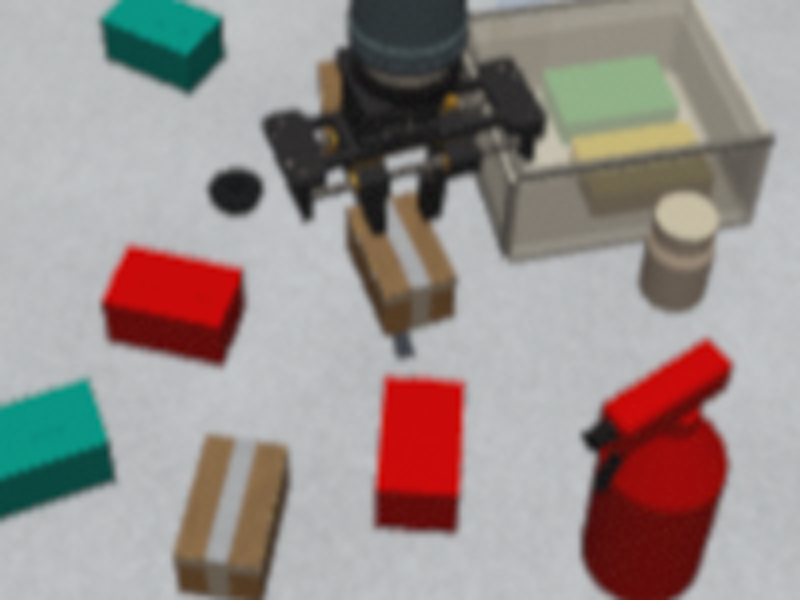

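The side crop shows the closed fingers at (375–430, 190) hovering above the carton top (400,230), so the real fingertips sit about 30 mm higher than the TCP reading. Nothing was moved. I'll open and go about 33 mm lower, watching the force.

```bash
python3 -m jog '[[0,0,0.2,0,0,0],[0,0,0,0,0,0],[0,0,0,0,0,0],[0,0,0,0,0,0],[0,0,0,0,0,0],[0,0,0,0,0,0],[0,0,-0.2,0,0,0],[0,0,-0.2,0,0,0],[0,0,-0.2,0,0,0],[0,0,-0.1,0,0,0]]' -1
python3 -m jog '[[0,0,-0.1,0,0,0],[0,0,-0.1,0,0,0],[0,0,-0.1,0,0,0],[0,0,-0.1,0,0,0],[0,0,0,0,0,0]]'
python3 -m jog '[[0,0,0,0,0,0],[0,0,0,0,0,0],[0,0,0,0,0,0],[0,0,0,0,0,0]]' 1
python3 - <<'E'
from h import *;from cell import arm
d=arm.get_image("wrist");P=pts(d);o=arm.observe();print(o["tcp_pos"],o["grip_width"],o["grip_force"])
a=o["tcp_rot"][2]-np.pi/2;t=np.array([np.cos(a),np.sin(a)])
Q=P-np.r_[o["tcp_pos"][:2],0];x=Q[...,:2]@t;y=Q[...,:2]@np.array([-t[1],t[0]])
m=(abs(y-8)<99)&(y>.007)&(y<.013)&(abs(x)<.06)&(P[...,2]>.053);print("finger low z",np.sort(P[m][:,2])[:8])
E
```

```text
time_s: 6.22
tcp_pos: [0.5558, -0.1111, 0.02]
tcp_rot: [-3.141, -0.0, 1.878]
contact_force: [0.4, 0.3, 0.5]
grip_width: 0.0881
grip_force: 0.0
time_s: 6.85
tcp_pos: [0.556, -0.1111, 0.0046]
tcp_rot: [-3.141, -0.0, 1.878]
contact_force: [-0.2, -0.8, 0.1]
grip_width: 0.0884
grip_force: 0.0
time_s: 7.35
tcp_pos: [0.5561, -0.1112, 0.005]
tcp_rot: [-3.141, -0.0, 1.878]
contact_force: [-0.7, 0.8, 0.5]
grip_width: 0.0557
grip_force: 30.0
[ 0.55610408 -0.11121372  0.00500787] 0.05561215679660947 29.983692169189453
finger low z [0.05300784 0.0530123  0.05303865 0.053043   0.05304913 0.05306472
 0.05308257 0.05310161]
```

```bash
python3 -m jog '[[0,0,0.3,0,0,0],[0,0,0.5,0,0,0],[0,0,0.7,0,0,0],[0,0,0.7,0,0,0],[0,0,0.5,0,0,0],[-0.3,-0.5,0,0,0,-0.6],[-0.3,-0.53,0,0,0,-0.6],[-0.3,-0.53,0,0,0,-0.6],[-0.3,-0.53,0,0,0,-0.6],[-0.3,-0.53,0,0,0,-0.6]]'
python3 -m jog '[[-0.3,-0.53,0,0,0,-0.6],[-0.3,-0.53,0,0,0,-0.6],[-0.3,-0.53,0,0,0,-0.6],[-0.3,-0.53,0,0,0,-0.6],[-0.3,-0.53,0,0,0,-0.5],[0,0,0,0,0,0],[0,0,0,0,0,0]]'
python3 - <<'E'
from h import *;from cell import arm
d=arm.get_image("wrist");P=pts(d);o=arm.observe();print(o["tcp_pos"],o["tcp_rot"],o["grip_width"])
for lo,hi in((.04,.06),(o["tcp_pos"][2]+.03,o["tcp_pos"][2]+.055)):
    g=d["img"].astype(int);m=(P[...,2]>lo)&(P[...,2]<hi)&(P[...,0]>.3)&(P[...,0]<.5)&(P[...,1]<-.25)
    Q=P[m];print(lo,len(Q),cv2.minAreaRect((Q[:,:2]*1000).astype(np.float32)) if len(Q) else 0)
cv2.imwrite("pics/w3.png",d["img"])
E
```

```text
time_s: 8.65
tcp_pos: [0.495, -0.2177, 0.1126]
tcp_rot: [-3.141, 0.0, 1.612]
contact_force: [-0.0, -0.6, -4.0]
grip_width: 0.0557
grip_force: 30.0
time_s: 9.52
tcp_pos: [0.4365, -0.3216, 0.1128]
tcp_rot: [3.142, -0.001, 1.363]
contact_force: [-0.5, 0.7, -4.3]
grip_width: 0.0555
grip_force: 30.0
[ 0.43673229 -0.32113073  0.11274821] [-3.14148292e+00 -8.06256302e-04  1.36398771e+00] 0.055565502973884774
0.04 6090 ((362.6828308105469, -383.75494384765625), (254.55294799804688, 175.81591796875), 78.34888458251953)
0.14274820677655603 23141 ((438.3675537109375, -312.15484619140625), (71.4638671875, 86.26458740234375), 77.79216766357422)
```

View pics/w3.png

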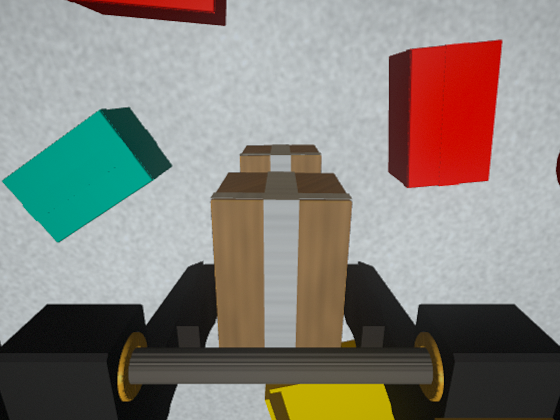

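The held tall carton (212–351) lines up in x with the base's far end (240–321), both centred near column 281. Now I'll check the far edges along y.

```bash
python3 - <<'E'
from h import *;from cell import arm
d=arm.get_image("wrist");P=pts(d);o=arm.observe()
a=o["tcp_rot"][2]-np.pi/2;t=np.array([np.cos(a),np.sin(a)]);n=np.array([-t[1],t[0]])
Q=P[...,:2]-o["tcp_pos"][:2]
for v in range(142,206,3): print(v,[(round(float(Q[v,u]@n)*1000),round(float(P[v,u,2])*1000)) for u in(255,281,305)])
for v in(152,156,):  # lateral edges of base top
    r=P[v,225:335,2];k=np.nonzero((r>.04)&(r<.06))[0]+225;print(v,[round(float(Q[v,u]@t)*1000,1) for u in(k[0],k[-1])])
for v in(215,240):
    r=P[v,190:370,2];k=np.nonzero((r>.135)&(r<.175))[0]+190;print(v,[round(float(Q[v,u]@t)*1000,1) for u in(k[0],k[-1])])
E
```

```text
142 [(45, -2), (45, -2), (45, -2)]
145 [(42, 0), (43, 4), (43, 2)]
148 [(43, 16), (43, 19), (43, 17)]
151 [(42, 29), (43, 33), (43, 31)]
154 [(43, 44), (43, 44), (43, 44)]
157 [(41, 48), (42, 50), (42, 49)]
160 [(39, 48), (40, 49), (40, 50)]
163 [(37, 49), (37, 48), (37, 48)]
166 [(35, 49), (85, 289), (35, 49)]
169 [(33, 47), (33, 48), (33, 48)]
172 [(45, 109), (45, 109), (31, 49)]
175 [(44, 114), (45, 115), (44, 113)]
178 [(44, 121), (45, 122), (44, 120)]
181 [(45, 127), (45, 128), (44, 126)]
184 [(44, 132), (45, 133), (44, 131)]
187 [(44, 137), (45, 138), (44, 137)]
190 [(44, 142), (45, 143), (44, 141)]
193 [(45, 148), (45, 148), (44, 146)]
196 [(45, 152), (45, 153), (45, 152)]
199 [(44, 156), (45, 157), (44, 155)]
202 [(44, 157), (43, 157), (44, 157)]
205 [(42, 155), (42, 157), (42, 157)]Traceback (most recent call last):
  File "<stdin>", line 7, in <module>
IndexError: index 0 is out of bounds for axis 0 with size 0
```

```bash
python3 -m jog '[[-0.02,-0.05,-0.4,0,0,0],[0,0,-0.4,0,0,0],[0,0,-0.3,0,0,0],[0,0,-0.15,0,0,0],[0,0,-0.1,0,0,0],[0,0,-0.05,0,0,0],[0,0,0,0,0,0],[0,0,0,0,0,0]]'
```

```text
time_s: 10.62
tcp_pos: [0.4356, -0.3241, 0.0572]
tcp_rot: [3.141, 0.0, 1.363]
contact_force: [-0.5, 0.0, -2.8]
grip_width: 0.056
grip_force: 30.0
```

Force moved from -4.2 to -2.8 N, so it's just touching. I'll press slightly and release.

```bash
python3 -m jog '[[0,0,-0.04,0,0,0],[0,0,0,0,0,0]]'
python3 -m jog '[[0,0,0,0,0,0],[0,0,0,0,0,0],[0,0,0,0,0,0],[0,0,0,0,0,0],[0,0,0,0,0,0],[0,0,0.4,0,0,0],[0,0,0.8,0,0,0],[0,0,0.8,0,0,0],[0,0,0.5,0,0,0]]' -1
python3 - <<'E'
from h import *;from cell import arm
d=arm.get_image("wrist");P=pts(d);o=arm.observe()
a=o["tcp_rot"][2]-np.pi/2;t=np.array([np.cos(a),np.sin(a)]);n=np.array([-t[1],t[0]])
Q=P[...,:2]-o["tcp_pos"][:2]
m=(P[...,2]>.08)&(P[...,2]<.115)&(abs(Q@t)<.04)&(abs(Q@n)<.07);print(np.median(P[m][:,2]),cv2.minAreaRect((P[m][:,:2]*1000).astype(np.float32)))
for z0,z1 in((.094,.106),(.06,.09),(.01,.04)):
    m=(P[...,2]>z0)&(P[...,2]<z1)&(abs(Q@t)<.04)&(abs(Q@n)<.07)&(Q@n>.02);print(z0,np.percentile(Q[m]@n,[50,95,99]).round(4),m.sum())
E
```

```text
time_s: 10.88
tcp_pos: [0.4354, -0.324, 0.0553]
tcp_rot: [3.142, -0.0, 1.363]
contact_force: [-0.8, 0.4, -3.0]
grip_width: 0.0557
grip_force: 30.0
time_s: 12.0
tcp_pos: [0.436, -0.3246, 0.1579]
tcp_rot: [3.139, 0.001, 1.362]
contact_force: [-0.1, 0.1, -0.0]
grip_width: 0.088
grip_force: 0.0
0.09865851871859684 ((435.14886474609375, -324.2978515625), (91.1073226928711, 56.595455169677734), 77.71356201171875)
0.094 [0.0337 0.0455 0.0461] 3219
0.06 [0.0459 0.0463 0.0463] 471
0.01 [0.0471 0.0473 0.0474] 284
```

The tall carton is stacked: top 98.7 mm, ends within about 1 mm, yaw within 0.5°. The flat carton stands too close for the gripper body to straddle, because the body would overlap the drawer front. So first I'll draw the flat carton away from behind, with the fingers part open, aligned to the organiser and tilted 10°.

```bash
python3 -m jog '[[0.25,0.74,0,0,0,-0.98],[0.25,0.74,0,0,0,-0.98],[0.25,0.74,0,0,0,-0.98],[0.25,0.74,0,0,0,-0.98],[0.25,0.74,0,0,0,-0.98],[0.25,0.74,0,0,0,-0.98],[0.25,0.74,0,0,0,-0.98],[0.25,0.74,0,0,0,-0.98],[0.25,0.74,0,0,0,-0.98],[0.25,0.74,0,0,0,-0.98]]' 0.32
python3 -m jog '[[0.25,0.74,0,0,0,-0.98],[0.25,0.74,0,0,0,-0.98],[0.25,0.74,0,0,0,-0.98],[0.25,0.74,0,0,0,-0.98],[0,0,0,0.11,-0.66,0],[0,0,0,0.11,-0.66,0],[0,0,0,0.11,-0.65,0],[0,0,0,0,0,0]]'
```

```text
time_s: 13.3
tcp_pos: [0.5357, -0.0269, 0.1556]
tcp_rot: [-3.142, -0.0, 0.505]
contact_force: [0.2, -0.7, 0.0]
grip_width: 0.0303
grip_force: 0.0
time_s: 14.3
tcp_pos: [0.5743, 0.0905, 0.1554]
tcp_rot: [-3.14, -0.173, 0.165]
contact_force: [0.1, 0.6, 0.2]
grip_width: 0.0303
grip_force: 0.0
```

```bash
python3 -m jog '[[0.02,0.06,-0.7,0,0,0],[0,0,-0.7,0,0,0],[0,0,-0.7,0,0,0],[0,0,-0.6,0,0,0],[0,0,-0.3,0,0,0],[0,0,0,0,0,0]]'
python3 - <<'E'
from h import *;from cell import arm
d=arm.get_image("wrist");cv2.imwrite("pics/w4.png",d["img"])
E
```

```text
time_s: 15.05
tcp_pos: [0.5763, 0.0927, 0.035]
tcp_rot: [-3.141, -0.173, 0.165]
contact_force: [-0.6, 0.7, 0.5]
grip_width: 0.03
grip_force: 0.0
```

View pics/w4.png

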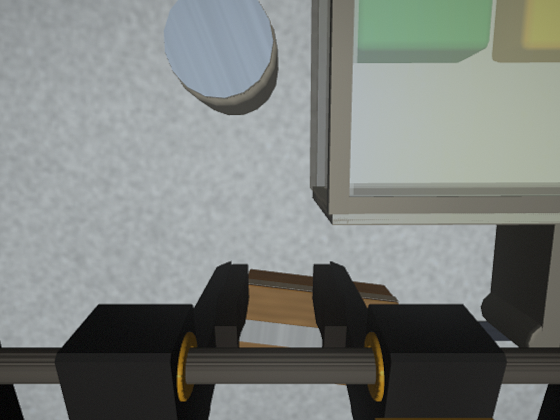

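The view shows the carton's back edge at (250–395, 270–300) just below the fingertips (row 262) and the handle clear at the right (500–550). I'll check the clearances in organiser axes before lowering.

```bash
python3 - <<'E'
from h import *;from cell import arm
d=arm.get_image("wrist");P=pts(d)
a=np.radians(9.6);ex=np.array([np.cos(a),np.sin(a)]);ey=np.array([-ex[1],ex[0]]);s=np.array([.5302,-.0245])
Q=P[...,:2]-s;x=Q@ex*1000;y=Q@ey*1000;z=P[...,2]*1000
for k,(u,v) in dict(cornL=(250,272),cornLb=(251,280),mid=(300,283),cornR=(385,296),tipL=(232,266),tipL2=(245,266),tipR=(318,266),tipR2=(338,266),face=(420,218),handle=(530,335),blk=(100,312),blkR=(440,312),tin=(215,50)).items(): print(k,x[v,u].round(),y[v,u].round(),z[v,u].round())
m=(u:=None) or (z<94)&(np.indices(z.shape)[0]>255)&(np.indices(z.shape)[0]<300)&(z>45)&(np.indices(z.shape)[1]<345)&(np.indices(z.shape)[1]>200)
i=np.argsort(z[m])[:200];print("tip low",x[m][i].mean(),y[m][i].min(),y[m][i].max(),z[m][i].mean(),z[m].min())
E
```

```text
cornL 44.0 128.0 6.0
cornLb 44.0 126.0 21.0
mid 41.0 96.0 16.0
cornR 34.0 45.0 21.0
tipL 69.0 130.0 70.0
tipL2 69.0 124.0 70.0
tipR 69.0 92.0 70.0
tipR2 70.0 83.0 73.0
face 95.0 56.0 92.0
handle 47.0 8.0 91.0
blk 80.0 153.0 142.0
blkR 81.0 70.0 144.0
tin 164.0 137.0 58.0
tip low 65.97962553166506 82.5598144922667 133.85789130901796 68.29079604643995 65.6062923163288
```

```bash
python3 -m jog '[[0,0,-0.4,0,0,0],[0,0,-0.4,0,0,0],[0,0,-0.3,0,0,0],[0,0,-0.2,0,0,0],[0,0,0,0,0,0]]'
python3 -m jog '[[-0.14,-0.02,0,0,0,0],[-0.14,-0.02,0,0,0,0],[-0.14,-0.03,0,0,0,0],[-0.14,-0.02,0,0,0,0],[-0.14,-0.02,0,0,0,0]]'
python3 -m jog '[[-0.14,-0.02,0,0,0,0],[-0.14,-0.03,0,0,0,0],[-0.14,-0.02,0,0,0,0],[-0.14,-0.02,0,0,0,0],[-0.14,-0.02,0,0,0,0],[0,0,0,0,0,0]]'
```

```text
time_s: 15.78
tcp_pos: [0.5758, 0.0926, -0.0174]
tcp_rot: [-3.142, -0.173, 0.165]
contact_force: [-0.8, -0.3, 0.9]
grip_width: 0.03
grip_force: 0.0
time_s: 16.4
tcp_pos: [0.5483, 0.0884, -0.0164]
tcp_rot: [3.142, -0.175, 0.165]
contact_force: [0.2, 0.3, 1.1]
grip_width: 0.0302
grip_force: 0.9
time_s: 17.15
tcp_pos: [0.5196, 0.084, -0.0167]
tcp_rot: [-3.141, -0.174, 0.165]
contact_force: [1.5, 0.2, 1.6]
grip_width: 0.0299
grip_force: 0.7
```

```bash
python3 -m jog '[[0.15,0.02,0,0,0,0],[0,0,0.6,0,0,0],[0,0,0.8,0,0,0],[0,0,0.8,-0.11,0.66,0.9],[0,0,0.8,-0.11,0.66,0.9],[0,0,0.8,-0.11,0.65,0.9],[-0.3,0,0,0,0,0.98],[-0.3,0,0,0,0,0.98],[-0.2,0,0,0,0,0.98],[0,0,0,0,0,0.98]]' -1
python3 -m jog '[[0,-0.1,0,0,0,0.98],[0,-0.1,0,0,0,0.98],[0,-0.1,0,0,0,0.98],[0,-0.1,0,0,0,0.98],[0,-0.1,0,0,0,0.98],[0,-0.1,0,0,0,0.98],[0,0,0,0,0,0.98],[0,0,0,0,0,0.98],[0,0,0,0,0,0.98],[0,0,0,0,0,0]]'
cat > rect.py <<'E'
from h import *;from cell import arm
import sys
lo,hi,cx,cy=map(float,sys.argv[1:5])
for n in sys.argv[5:]:
    d=arm.get_image(n);P=pts(d);o=arm.observe()
    m=(P[...,2]>lo)&(P[...,2]<hi)&(np.hypot(P[...,0]-cx,P[...,1]-cy)<.075)
    b=d["img"].astype(int)
    k,l,st,ce=cv2.connectedComponentsWithStats(m.astype(np.uint8));i=1+np.argmax(st[1:,4]);m=l==i
    print(n,st[i].tolist(),np.median(P[m][:,2]),cv2.minAreaRect((P[m][:,:2]*1000).astype(np.float32)),o["tcp_pos"],o["tcp_rot"])
    cv2.imwrite(f"pics/last_{n}.png",d["img"])
E
python3 rect.py .022 .038 .48 .058 wrist top
```

```text
time_s: 18.4
tcp_pos: [0.4929, 0.0847, 0.1349]
tcp_rot: [-3.12, 0.001, 0.745]
contact_force: [0.7, 0.2, -0.4]
grip_width: 0.0883
grip_force: 0.0
time_s: 19.65
tcp_pos: [0.4937, 0.0607, 0.135]
tcp_rot: [-3.12, -0.001, 1.511]
contact_force: [-0.0, 0.2, 0.2]
grip_width: 0.0881
grip_force: 0.0
wrist [219, 146, 88, 113, 6908] 0.028671744470898625 ((477.54742431640625, 54.039852142333984), (56.293128967285156, 90.82942199707031), 7.928897857666016) [0.49383097 0.06065662 0.13501959] [-3.12006534e+00 -9.83089968e-04  1.50975792e+00]
top [268, 219, 9, 19, 124] 0.030031279008216782 ((482.00311279296875, 22.08715057373047), (56.413108825683594, 24.811553955078125), 0.519249677658081) [0.49390368 0.06072856 0.13505721] [-3.12029470e+00 -1.02801802e-03  1.50989254e+00]
```

```bash
python3 -m jog '[[-0.21,-0.08,0,0,-0.25,0.76],[-0.2,-0.09,0,0,0,0.76],[0,0,-0.5,0,0,0.76],[0,0,-0.7,0,0,0],[0,0,-0.7,0,0,0],[0,0,-0.7,0,0,0],[0,0,-0.6,0,0,0],[0,0,-0.4,0,0,0],[0,0,-0.2,0,0,0],[0,0,0,0,0,0]]'
```

```text
time_s: 21.0
tcp_pos: [0.4778, 0.0539, -0.0168]
tcp_rot: [3.14, -0.002, 1.71]
contact_force: [-0.3, 0.5, 0.9]
grip_width: 0.0877
grip_force: 0.0
```

```bash
python3 -m jog '[[0,0,-0.1,0,0,0],[0,0,0,0,0,0]]'; python3 -m jog '[[0,0,0,0,0,0],[0,0,0,0,0,0],[0,0,0,0,0,0],[0,0,0,0,0,0],[0,0,0,0,0,0],[0,0,0,0,0,0]]' 1
```

```text
time_s: 21.25
tcp_pos: [0.4781, 0.0542, -0.0204]
tcp_rot: [3.14, -0.002, 1.711]
contact_force: [0.3, 0.4, 0.4]
grip_width: 0.088
grip_force: 0.0
time_s: 22.0
tcp_pos: [0.4778, 0.0541, -0.0206]
tcp_rot: [3.14, -0.002, 1.711]
contact_force: [0.3, -0.1, 2.2]
grip_width: 0.0557
grip_force: 30.0
```

```bash
python3 -m jog '[[0,0,0.4,0,0,0],[0,0,0.7,0,0,0],[0,0,0.9,0,0,0],[0,0,0.9,0,0,0],[0,0,0.8,0,0,0],[-0.1,-0.8,0,0,0,-0.34],[-0.09,-0.8,0,0,0,-0.34],[-0.09,-0.8,0,0,0,-0.34],[-0.09,-0.8,0,0,0,-0.34],[-0.09,-0.8,0,0,0,-0.34]]'
python3 -m jog '[[-0.09,-0.8,0,0,0,-0.34],[-0.09,-0.8,0,0,0,-0.34],[-0.09,-0.8,0,0,0,-0.34],[-0.09,-0.8,0,0,0,-0.34],[-0.09,-0.8,0,0,0,-0.33],[-0.09,-0.8,0,0,0,-0.33],[-0.09,-0.65,0,0,0,-0.33],[0,0,0,0,0,0],[0,0,0,0,0,0]]'
python3 - <<'E'
from h import *;from cell import arm
d=arm.get_image("wrist");P=pts(d);o=arm.observe();print(o["tcp_pos"],o["tcp_rot"])
a=o["tcp_rot"][2]-np.pi/2;t=np.array([np.cos(a),np.sin(a)]);n=np.array([-t[1],t[0]])
Q=P[...,:2]-o["tcp_pos"][:2];x=Q@t;y=Q@n;z=P[...,2];near=(abs(x)<.05)&(y>.015)&(y<.06)
for z0,z1 in((.01,.04),(.06,.092),(.115,.15),(.15,.2)):
    m=near&(z>z0)&(z<z1);print(z0,m.sum(),np.percentile(y[m],[50,95,99]).round(4) if m.any() else 0,np.percentile(x[m],[1,99]).round(4) if m.any() else 0,z[m].max() if m.any() else 0)
E
```

```text
time_s: 23.25
tcp_pos: [0.459, -0.1069, 0.1281]
tcp_rot: [3.14, -0.003, 1.561]
contact_force: [-0.4, -0.4, -1.9]
grip_width: 0.0559
grip_force: 30.0
time_s: 24.38
tcp_pos: [0.4343, -0.3228, 0.1275]
tcp_rot: [3.14, -0.003, 1.358]
contact_force: [0.5, 1.3, -2.4]
grip_width: 0.056
grip_force: 30.0
[ 0.43449439 -0.32251412  0.12740747] [ 3.14040222 -0.00322046  1.35885931]
0.01 368 [0.0447 0.0449 0.0451] [-0.0255  0.0283] 0.039986708531506376
0.06 731 [0.0435 0.0439 0.044 ] [-0.0258  0.0282] 0.09198398270772803
0.115 143 [0.0447 0.0451 0.0452] [-0.0273  0.027 ] 0.1499973513842337
0.15 12444 [0.0342 0.0449 0.0451] [-0.0276  0.0269] 0.17901785173913504
```

```bash
python3 -m jog '[[0.03,-0.04,-0.4,0,0,0],[0,0,-0.4,0,0,0],[0,0,-0.2,0,0,0],[0,0,-0.1,0,0,0],[0,0,-0.08,0,0,0],[0,0,0,0,0,0],[0,0,0,0,0,0]]'
```

```text
time_s: 25.3
tcp_pos: [0.4356, -0.3258, 0.0804]
tcp_rot: [3.14, -0.002, 1.357]
contact_force: [-0.1, -0.9, -1.4]
grip_width: 0.0558
grip_force: 30.0
```

```bash
python3 -m jog '[[0,0,-0.04,0,0,0],[0,0,0,0,0,0],[0,0,0,0,0,0]]'
```

```text
time_s: 25.68
tcp_pos: [0.4358, -0.3258, 0.0794]
tcp_rot: [3.139, -0.002, 1.357]
contact_force: [-1.1, 1.3, 7.3]
grip_width: 0.0558
grip_force: 30.0
```

Seated with a gentle press. Releasing.

```bash
python3 -m jog '[[0,0,0.02,0,0,0],[0,0,0,0,0,0],[0,0,0,0,0,0],[0,0,0,0,0,0],[0,0,0,0,0,0],[0,0,0.4,0,0,0],[0,0,0.8,0,0,0],[0,0,0.8,0,0,0],[0,0,0.6,0,0,0],[0,0,0,0,0,0]]' -1
python3 - <<'E'
from h import *;from cell import arm
d=arm.get_image("wrist");P=pts(d);o=arm.observe();print(o["tcp_pos"],o["tcp_rot"])
a=o["tcp_rot"][2]-np.pi/2;t=np.array([np.cos(a),np.sin(a)]);n=np.array([-t[1],t[0]])
Q=P[...,:2]-o["tcp_pos"][:2];x=Q@t;y=Q@n;z=P[...,2];near=(abs(x)<.05)&(y>.015)&(y<.06)
for z0,z1 in((.01,.04),(.06,.092),(.105,.124),(.124,.135)):
    m=near&(z>z0)&(z<z1);print(z0,m.sum(),np.percentile(y[m],[50,95,99]).round(4),np.percentile(x[m],[1,99]).round(4))
m=(abs(x)<.05)&(abs(y)<.07)&(z>.12)&(z<.14);print(np.median(z[m]),cv2.minAreaRect((P[m][:,:2]*1000).astype(np.float32)))
E
```

```text
time_s: 26.92
tcp_pos: [0.4366, -0.3266, 0.1857]
tcp_rot: [3.136, -0.001, 1.357]
contact_force: [-1.1, -0.2, -0.9]
grip_width: 0.088
grip_force: 0.0
[ 0.43591074 -0.32574795  0.18422682] [ 3.13814017e+00 -1.91756298e-03  1.35742354e+00]
0.01 202 [0.0475 0.0478 0.0479] [-0.0275  0.0261]
0.06 346 [0.0464 0.0467 0.0468] [-0.0277  0.0261]
0.105 326 [0.045  0.0453 0.0454] [-0.0276  0.0266]
0.124 3742 [0.0309 0.0444 0.0452] [-0.0278  0.0271]
0.12869158548946857 ((435.533203125, -325.5517883300781), (90.51496887207031, 56.516990661621094), 77.67471313476562)
```

The stack is square: ends within about 2 mm, top at 129 mm. Now to above the handle, with the fingers closing along the organiser's y.

```bash
python3 -m jog '[[0.24,0.55,0,0,0,-0.97],[0.24,0.55,0,0,0,-0.97],[0.24,0.55,0,0,0,-0.97],[0.24,0.55,0,0,0,-0.97],[0.24,0.55,0,0,0,-0.97],[0.24,0.55,0,0,0,-0.97],[0.24,0.55,0,0,0,-0.97],[0.24,0.55,0,0,0,-0.97],[0.24,0.55,0,0,0,-0.97],[0.24,0.55,0,0,0,-0.97]]'
python3 -m jog '[[0.24,0.55,0,0,0,-0.97],[0.24,0.55,0,0,0,-0.97],[0.24,0.55,0,0,0,-0.97],[0.24,0.55,0,0,0,-0.97],[0,0,0,0,0,0],[0,0,0,0,0,0]]'
python3 - <<'E'
from h import *;from cell import arm
a=np.radians(9.6);ex=np.array([np.cos(a),np.sin(a)]);ey=np.array([-ex[1],ex[0]]);s=np.array([.5302,-.0245])
for n in("wrist","top"):
    d=arm.get_image(n);P=pts(d);o=arm.observe();q=P[...,:2]-s;x=q@ex;y=q@ey;z=P[...,2]
    m=(z>.08)&(z<.1)&(x<.065)&(x>.015)&(abs(y)<.03)
    if m.sum()<5: print(n,"none");continue
    print(n,m.sum(),"x",np.percentile(x[m],[1,5,50]).round(4),"y",np.percentile(y[m],[2,50,98]).round(4),np.median(z[m]))
    m=(z>.086)&(z<.098)&(x<.1)&(x>.07)&(abs(y)<.06)&(abs(y)>.015);print(" face",np.percentile(x[m],[1,5]) if m.any() else 0)
    g=d["img"].max(-1);m=(abs(z)<.008)&(g<90)&(abs(x)<.015)&(abs(y)<.16);print(" strip",m.sum(),np.percentile(x[m],[2,50,98]).round(4) if m.any() else 0)
    m&=True
    if m.sum()>30: print("  fit",np.polyfit(y[m],x[m],1))
    cv2.imwrite(f"pics/h_{n}.png",d["img"])
print(o["tcp_pos"],o["tcp_rot"],(o["tcp_pos"][:2]-s)@ex,(o["tcp_pos"][:2]-s)@ey)
E
```

```text
time_s: 28.22
tcp_pos: [0.5309, -0.1047, 0.1823]
tcp_rot: [3.141, -0.0, 0.508]
contact_force: [0.1, -0.5, -0.2]
grip_width: 0.0883
grip_force: 0.0
time_s: 28.98
tcp_pos: [0.569, -0.0189, 0.1829]
tcp_rot: [3.139, -0.001, 0.173]
contact_force: [-0.8, -0.4, -0.2]
grip_width: 0.0881
grip_force: 0.0
wrist 584 x [0.035  0.0366 0.047 ] y [-0.0081 -0.0002  0.0077] 0.09056929068259947
 face [0.09208392 0.09231509]
 strip 3501 [-0.0065 -0.      0.0065]
  fit [-6.2407386e-04 -6.6768240e-06]
top none
[ 0.56916177 -0.01906086  0.18323616] [ 3.13988482e+00 -1.62037578e-03  1.71093039e-01] 0.039323230687496956 -0.0011346363221435857
```

View pics/h_wrist.png

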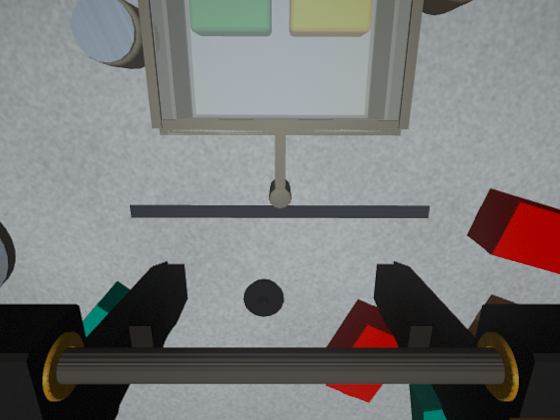

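The wrist view shows the handle at (280,197), centred on the strip (row 211, columns 130–429), with the front at row 130. Measured: the face is 92.1 mm from the strip's centre line and the handle centre is 42 mm. Descending to grip.

```bash
python3 -m jog '[[0.07,0.04,-0.6,0,0,0],[0,0,-0.8,0,0,0],[0,0,-0.8,0,0,0],[0,0,-0.7,0,0,0],[0,0,-0.5,0,0,0],[0,0,-0.3,0,0,0],[0,0,-0.2,0,0,0],[0,0,0,0,0,0]]'
python3 -m jog '[[0,0,0,0,0,0],[0,0,0,0,0,0],[0,0,0,0,0,0],[0,0,0,0,0,0],[0,0,0,0,0,0],[0,0,0,0,0,0],[0,0,0,0,0,0],[0,0,0,0,0,0],[0,0,0,0,0,0]]' 1
```

```text
time_s: 30.08
tcp_pos: [0.5727, -0.0161, 0.0273]
tcp_rot: [3.14, -0.002, 0.172]
contact_force: [0.0, -0.4, 0.2]
grip_width: 0.0882
grip_force: 0.0
time_s: 31.2
tcp_pos: [0.573, -0.0181, 0.0274]
tcp_rot: [3.137, -0.003, 0.171]
contact_force: [1.3, -5.1, -3.5]
grip_width: 0.017
grip_force: 30.0
```

```bash
python3 -m jog '[[-0.15,-0.02,0,0,0,0],[-0.2,-0.03,0,0,0,0],[-0.25,-0.04,0,0,0,0],[-0.25,-0.04,0,0,0,0],[-0.25,-0.04,0,0,0,0],[-0.25,-0.05,0,0,0,0],[-0.25,-0.04,0,0,0,0],[-0.25,-0.04,0,0,0,0],[-0.2,-0.03,0,0,0,0],[0,0,0,0,0,0]]'
cat > face.py <<'E'
from h import *;from cell import arm
a=np.radians(9.6);ex=np.array([np.cos(a),np.sin(a)]);ey=np.array([-ex[1],ex[0]]);s=np.array([.5302,-.0245])
d=arm.get_image("wrist");P=pts(d);o=arm.observe();q=P[...,:2]-s;x=q@ex;y=q@ey;z=P[...,2]
m=(z>.088)&(z<.098)&(x<.085)&(x>-.03)&(abs(y)<.075)&(abs(y)>.02)
print("face",m.sum(),np.percentile(x[m],[.5,1,3,5,10]).round(4));yy=[]
for y0 in(-.07,-.05,.03,.05):
    k=m&(y>y0)&(y<y0+.02);print(y0,np.percentile(x[k],[1,3]).round(4) if k.any() else 0)
print("tcp",(o["tcp_pos"][:2]-s)@ex,(o["tcp_pos"][:2]-s)@ey,o["contact_force"],o["grip_width"],o["grip_force"],o["time_s"])
cv2.imwrite("pics/f.png",d["img"])
E
python3 face.py
```

```text
time_s: 32.45
tcp_pos: [0.493, -0.0318, 0.0275]
tcp_rot: [3.134, -0.007, 0.17]
contact_force: [10.4, -7.9, -16.5]
grip_width: 0.0172
grip_force: 30.0
face 8330 [-0.0281 -0.0278 -0.027   0.0109  0.0114]
-0.07 [0.0109 0.0111]
-0.05 [0.0109 0.0111]
0.03 [0.0108 0.011 ]
0.05 [0.0108 0.011 ]
tcp -0.03756496794838397 -0.0009976012727281255 [  9.71328225  -7.64345839 -15.01315053] 0.017073099216782427 30.044939015060663 32.5
```

View pics/f.png

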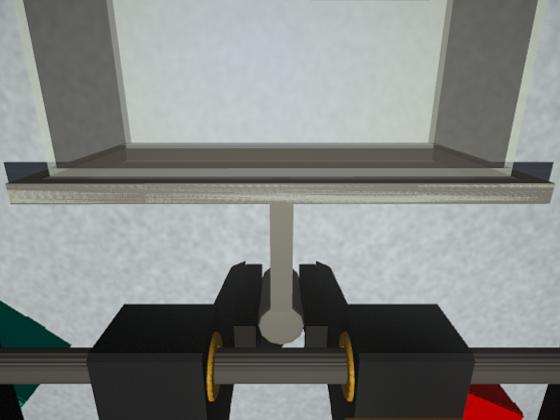

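The wrist view shows the drawer out with its post gripped at (281,325) and the front at rows 183–203, 11 mm short of the strip's centre line. One more small pull.

```bash
python3 -m jog '[[-0.14,-0.01,-0.03,0,0,0],[-0.13,-0.01,-0.03,0,0,0],[0,0,0,0,0,0],[0,0,0,0,0,0],[0,0,0,0,0,0]]'; python3 face.py
```

```text
time_s: 33.12
tcp_pos: [0.4863, -0.033, 0.0272]
tcp_rot: [3.133, -0.013, 0.17]
contact_force: [9.1, -6.9, 5.4]
grip_width: 0.0169
grip_force: 30.1
face 8004 [0.0036 0.0038 0.004  0.0042 0.0046]
-0.07 [0.004  0.0041]
-0.05 [0.0039 0.0041]
0.03 [0.0039 0.004 ]
0.05 [0.0035 0.0038]
tcp -0.04473462600771079 -0.0010789106124994372 [ 9.23174699 -6.91307819  6.02578177] 0.017145435366044938 30.052315313369036 33.175
```

```bash
python3 -m jog '[[-0.1,-0.01,0.01,0,0,0],[0,0,0,0,0,0],[0,0,0,0,0,0],[0,0,0,0,0,0],[0,0,0,0,0,0],[0,0,0,0,0,0]]'; python3 face.py; python3 rect.py .115 .14 .4355 -.3255 top
```

```text
time_s: 33.92
tcp_pos: [0.4819, -0.0338, 0.0272]
tcp_rot: [3.133, -0.012, 0.17]
contact_force: [9.9, -7.6, 0.9]
grip_width: 0.0171
grip_force: 30.1
face 8049 [-0.0008 -0.0007 -0.0005 -0.0003  0.0001]
-0.07 [-0.0005 -0.0003]
-0.05 [-0.0005 -0.0003]
0.03 [-0.0008 -0.0006]
0.05 [-0.0008 -0.0007]
tcp -0.04918191261039468 -0.0010684249301612311 [ 9.85906347 -7.4394051   2.07101661] 0.016967595100989413 30.060828253626823 33.975
top [374, 230, 35, 26, 629] 0.12987401397564158 ((435.5646057128906, -324.1237487792969), (91.8031997680664, 56.91819763183594), 77.84496307373047) [ 0.4819     -0.03376859  0.02724591] [ 3.13271174 -0.01234113  0.1701632 ]
```

The face is within 1 mm of the strip's centre line, held with 30 N, and the stack is intact. I'll check for creep over a second, then hand in.

```bash
python3 -m jog '[[0,0,0,0,0,0],[0,0,0,0,0,0],[0,0,0,0,0,0],[0,0,0,0,0,0],[0,0,0,0,0,0],[0,0,0,0,0,0],[0,0,0,0,0,0],[0,0,0,0,0,0]]'; python3 face.py | head -1; python3 -c "
from cell import arm;print(arm.job_done())"
```

```text
time_s: 35.02
tcp_pos: [0.4819, -0.0337, 0.0272]
tcp_rot: [3.133, -0.012, 0.17]
contact_force: [10.2, -7.1, 1.4]
grip_width: 0.0169
grip_force: 30.1
face 8043 [-0.0008 -0.0007 -0.0005 -0.0003  0.0002]
the job is handed in; nothing more can be done
None
```

The job is handed in at about 35 s: tall and flat cartons stacked on the side carton to within about 2 mm, and the drawer face held within 1 mm of the strip's centre line with no drift over the last second before hand-in; no verdict came back.

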